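# Turn washed pan tags over through the turning chute

## Robot

A 7-joint arm with a two-finger parallel gripper is mounted at the origin on the work surface. World frame = base frame: x ahead of the robot, y to its left, z up, the work surface at z = 0. Lengths are in m, angles in degrees, forces in N, time in s.
With the tool pointing down it reaches from about 0.425 to 0.875 m from the base axis. Payload 4.7 kg.
Tool frame: the origin (TCP) lies between the finger pads; the fingertips stand 19 mm ahead of it and the grasp point (between the pads) is the TCP; x points along the fingers, z is the direction in which the jaws open and shut, and the axes are right-handed (so a half turn about x gives the same grasp; the last joint's range is limited). The gripper opens to 87 mm and grips with 3 to 60 N. Pads are 19 mm wide; open, the fingers measure 117 mm over their backs; the gripper's body (75 mm by 190 mm) begins 51 mm behind the grasp point.
Start: joints at [64.578, 18.392, -4.016, 83.108, 1.295, 78.541, -3.26], TCP at [0.287, -0.583, 0.242] pointing down, gripper open.
Joint ranges: [-163.93, 163.93], [-17.29, 119.83], [-79.2, 71.16], [3.27, 140.29], [-89.18, 269.18], [5.43, 117.66], [-154.24, 154.24]. Speed limits (degrees/s): [147.25, 147.25, 180, 180, 180, 180, 180].

## Interface

Orientations are given as [roll, pitch, yaw] about the fixed x, y, z axes, in that order (R = Rz(yaw) Ry(pitch) Rx(roll)).
In Python, from cell import monitor, read_camera, camera_model, env, regions_of gives the robot as it stands. The module is installed in compiled form; this text tells all that it offers.
- The arm moves only by the tool step_arm, never from a script. Its argument "deltas" is a list of rows, each a list of 5 numbers: the gripper's target within -1 to 1 (fully open at 1, half-way at 0, shut at -1), then the shift along the tool's x, y, z in m, then the turn about the tool's x in degrees. A call has 1 to 12 rows; each row is the pose to reach, as a shift and turn from the pose commanded when the call began, along the tool's axes at that moment; what a row does not reach only later rows make up. A row lasts 1/8 s, in which the tool goes at most 62.5 mm and 10.7 degrees, less where a joint would pass 70% of its speed; a pose out of reach is approached as far as the arm can. A call with a gripper value outside its range is refused whole. The fingers move at their own pace and stop on an object; "newtons" is the grip in N (left out, the last holds). Time passes only in rows, so rows that repeat a pose let the fingers close. It gives the time, the measured TCP pose, the force and the opening at its end, in the units of the state.
- monitor.get_obs(): the state, without advancing time (a new reading comes with each control period).
- read_camera(name): name is "scene" or "top" or "wrist"; returns (picture, depth): 384x512x3 uint8, red, green, blue; 384x512 float32, m along the optical axis (not along the pixel's ray), 0 where there is no reading.
- camera_model(name): a dict with "fx", "fy", "cx", "cy" (pixels), "xyz" and "attitude" of the camera in the world. Camera axes: x right, y down, z forward; pixel columns grow to the right and rows downward; lengths in m; the calibration is good to about 2 mm. A picture is of the moment at which its call begins: read the wrist's pose just before it. camera_model takes no time and is no camera call; for the wrist camera it gives the pose at the moment of the call.
- env.sign_off(): hands the job in, once; it reports no verdict.
Trained networks look in the newest picture that a camera, given by its name, has taken for a name from the list of things; names that differ only in an ending like _2 or _b are one class to them, and where a whole thing is asked for, a point or a joint stands for the part that bears it (a point fixed in the world has none). Each returns a list of dicts, best first, with "p" (0 to 1); they miss things now and then, are a little off and sometimes report something else, mostly with a low value. They report only what shows in the picture. A call takes as long as a camera call.
- regions_of(camera, thing): "pixels" (384x512 bool, what is visible of it) and "pixel" ([column, row] in pixels, amid what is visible of it).
The state is a dict: "time_s": time; "qpos": joint angles; "joint_velocities": joint speeds; "effort": joint torques, N m; "tool_pos": TCP position; "tool_rot": TCP orientation; "force": force on the tool from outside, world axes, zero at the start; "wrist_torque": the same for the moment, N m; "grip_width": finger opening in m.
Only numpy, scipy, OpenCV 4.12 (cv2) and the standard library are available. Lean on these libraries where they do the work, as an engineer would, in place of code of your own. Each camera call takes 0.05 s, during which the arm holds its last target. There are 200 camera calls.

## Task

Slide the black drying tray squarely under the chute's slide with the tray's open side in under the lip of the slide, then drop the two short white pan tags, one after the other, through the twisted slot of the turning chute so that they come out turned over and both lie in the tray hollow side down to drain (they may overlap). The long tag does not fit and stays in its stand; leave the cups, bottle, lids, bowl and spatula where they are.

Things in the scene. Friction and masses are not known exactly. Their poses are not given: they have to be found in the camera images.
- chute_mouth (a point): Turning chute, fixed: clear upright tube 90 mm wide round a twisted steel slot, flared mouth on top, slide out of its foot. Point: centre of the mouth's rim, 279 mm up. x: level, away from the slide's side (the slide leaves to -x); y: along the slot; z up. Rim 94 (y) x 29 mm (x), narrowing over 18 mm to a throat 78 x 13 mm. A tag enters on its long edge, length along y.
- chute_lip (a point): End of the chute's slide, middle of its lip, 48 mm to -x of the chute's axis; its underside is 9 mm above the table. Axes as chute_mouth. The slot twists half a turn, then bends into the slide: a tag let go in the flared mouth falls through by itself in under 1 s and slides out flat. The face that looked to -x (the slide's side) at the mouth ends down, the other up.
- chute_landing (a point): Point on the table 112 mm to -x of the chute's axis, where the tray's centre belongs. Axes as chute_mouth. The chute's base plate reaches from its axis to 85 mm behind (+x) and is 150 mm wide (y), so the space under the slide is free. The slide is 88 mm wide and fits between the tray's side walls, which are higher than the lip's underside: bring the tray in straight, along x.
- tray_center (a point): Black plastic drying tray, loose, about 0.35 kg: 150 mm (its x) x 134 mm (its y), floor 4 mm thick, walls 14 mm high and 5 mm thick on three sides, none on its +x side. Point: centre of its underside. In place its x axis points like the chute's x, so that its open side goes in under the lip of the slide.
- tray_tab (a point): Middle of the top edge of the tray's upright grip tab, outside its -x wall, 79 mm from the tray's centre: a plate 8 mm thick (tray's x), 50 mm wide (y), top 50 mm above the table. Axes as tray_center. The tray can be dragged by it without lifting.
- tag_a_center (a point): White plastic pan tag, 72 x 34 x 10 mm, one of the two short ones: one big face smooth, the other hollow (6 mm recess, 5 mm rim). Starts on its long edge in a steel stand 50 x 92 mm: groove floor 20, rails 28, tag top 54 mm above the table. Point: tag's centre. x: the way the hollow face looks (level at the start, down when lying hollow side down); y: along its length.
- tag_b_center (a point): White plastic pan tag, 72 x 34 x 10 mm, the other short one, just alike: one big face smooth, the other hollow (6 mm recess, 5 mm rim). Starts on its long edge in a steel stand 50 x 92 mm: groove floor 20, rails 28, tag top 54 mm above the table. Point: tag's centre. x: the way the hollow face looks (level at the start, down when lying hollow side down); y: along its length.
- long_tag_center (a point): White plastic pan tag, 118 x 34 x 10 mm, the long one (left alone): one big face smooth, the other hollow (6 mm recess, 5 mm rim). Starts on its long edge in a steel stand 50 x 92 mm: groove floor 20, rails 28, tag top 54 mm above the table. Point: tag's centre. x: the way the hollow face looks (level at the start, down when lying hollow side down); y: along its length.
- cup_a: Bystander: filled parfait cup with a white cream top, 74 mm wide, 163 mm high. Origin: centre of its foot.
- cup_b: Bystander: another filled parfait cup, 74 mm wide, 163 mm high. Origin: centre of its foot.
- bottle: Bystander: white bottle, 62 mm wide, 190 mm high. Origin: centre of its foot.
- lids: Bystander: stack of clear dome lids, 94 mm wide, 107 mm high. Origin: centre of its foot.
- bowl: Bystander: steel bowl, 140 mm wide, 55 mm high. Origin: centre of its foot.
- spatula: Bystander: spatula, 260 mm long, lying on the table. Origin: its middle.

How it is judged:
By the outcome, as a careful person would: the job done as asked, in the order asked, and still so for the second after the job is handed in, with the robot touching nothing.
It also fails if it takes over 72 s, if anything falls off the work surface, if the arm or the gripper's body presses on something with over 40 N, if the wrist force passes 120 N, or if a joint passes its speed limit or range.

## Working session

There is one attempt and no reset: what is moved stays moved. The work goes in short steps, Python scripts to look and compute and a tool call to move; the robot and the scene stay as the last step left them, time stands still between calls to the robot, and variables do not carry over. Pictures are saved under pics/ and viewed, about 8 in all and at most 12, crops included, and the job is handed in when it is done.

Besides the shell and the picture viewer there is one more tool, called as name(argument=value, ...), one argument or row to a line, values as JSON. step_arm: Moves the arm, as the interface text tells. Its arguments: {"type":"object","properties":{"deltas":{"type":"array"},"newtons":{"type":"number"}},"required":["deltas"]}

```bash
mkdir -p pics; cat > h.py <<'E'
import numpy as np, cv2
from scipy.spatial.transform import Rotation as R
from cell import monitor, read_camera, camera_model, env, regions_of
def rot(a):
    a=np.array(a,float)
    if a.shape==(3,3): return a
    return R.from_euler('xyz',a,degrees=True).as_matrix()
def cloud(name):
    m=camera_model(name); im,d=read_camera(name)
    v,u=np.mgrid[:384,:512]
    P=np.stack([(u-m['cx'])/m['fx']*d,(v-m['cy'])/m['fy']*d,d],-1)
    P=P@rot(m['attitude']).T+np.array(m['xyz']); P[d==0]=np.nan
    return im,d,P
def save(n,im,s=1.5): cv2.imwrite('pics/'+n,cv2.resize(im[:,:,::-1],None,fx=s,fy=s,interpolation=cv2.INTER_CUBIC))
E
python3 - <<'E'
from h import *
o=monitor.get_obs();print({k:np.round(o[k],3) for k in('time_s','tool_pos','tool_rot','force','grip_width')})
ims=[]
for c in('scene','top'):
    im,d,P=cloud(c);np.save(c+'.npy',P);ims.append(im);print(c,camera_model(c))
    for t in('tag_a_center','long_tag_center','tray_center','tray_tab','chute_mouth','spatula','bowl','cup_a','bottle','lids'):
        for r in regions_of(c,t)[:4]:
            p=P[r['pixels']];print(c,t,round(r['p'],2),np.round(r['pixel']),np.round(np.nanmedian(p,0),3),np.round(np.nanmin(p,0),3),np.round(np.nanmax(p,0),3)) if r['p']>.3 else 0
save('top.png',ims[1]);save('scene.png',ims[0])
E
```

```text
{'time_s': np.float64(0.0), 'tool_pos': array([ 0.287, -0.583,  0.24 ]), 'tool_rot': array([-176.595,   89.888,  119.637]), 'force': array([-0.014,  0.014,  0.653]), 'grip_width': np.float64(0.087)}
scene {'fx': 477.3766031062557, 'fy': 477.3766031062557, 'cx': 249.10780534618294, 'cy': 193.9095781972777, 'xyz': array([ 1.59759291, -0.16219904,  0.94292148]), 'attitude': array([-124.03004143,   -0.58313654,   83.03942377])}
scene tag_a_center 0.63 [132. 229.] [ 0.436 -0.367  0.041] [ 0.355 -0.401 -0.001] [ 0.445 -0.334  0.06 ]
scene long_tag_center 0.57 [367. 223.] [0.493 0.342 0.04 ] [0.39  0.295 0.   ] [0.581 0.427 0.133]
scene tray_center 0.92 [231. 237.] [ 0.451 -0.068  0.007] [ 0.356 -0.15  -0.001] [0.53  0.022 0.055]
scene tray_tab 0.8 [235. 235.] [ 0.45  -0.066  0.007] [ 0.364 -0.148 -0.   ] [0.53  0.022 0.055]
scene chute_mouth 0.92 [310. 237.] [0.635 0.115 0.142] [ 0.242  0.049 -0.001] [0.777 0.263 0.284]
scene spatula 0.7 [369. 204.] [0.344 0.392 0.008] [ 0.283  0.267 -0.005] [0.461 0.46  0.058]
scene bowl 0.57 [386. 267.] [0.666 0.357 0.032] [0.581 0.273 0.002] [0.737 0.41
[... 1343 characters left out ...]
364 0.414 0.004] [ 0.276  0.24  -0.005] [0.422 0.487 0.025]
top spatula 0.57 [158. 139.] [0.713 0.349 0.022] [ 0.632  0.269 -0.006] [0.785 0.432 0.06 ]
top bowl 0.88 [158. 139.] [0.712 0.349 0.022] [ 0.632  0.269 -0.004] [0.767 0.408 0.06 ]
top bowl 0.69 [147. 170.] [0.573 0.348 0.121] [ 0.552  0.329 -0.003] [0.652 0.437 0.194]
top cup_a 0.73 [380. 168.] [ 0.584 -0.398  0.124] [ 0.559 -0.446  0.001] [ 0.646 -0.374  0.161]
top cup_a 0.6 [194. 224.] [0.393 0.182 0.127] [ 0.363  0.151 -0.006] [0.459 0.247 0.164]
top bottle 0.76 [143. 170.] [0.572 0.348 0.122] [ 0.552  0.329 -0.001] [0.652 0.41  0.194]
top lids 0.81 [342. 258.] [ 0.297 -0.268  0.091] [ 0.256 -0.338 -0.003] [ 0.348 -0.233  0.108]
```

View pics/top.png

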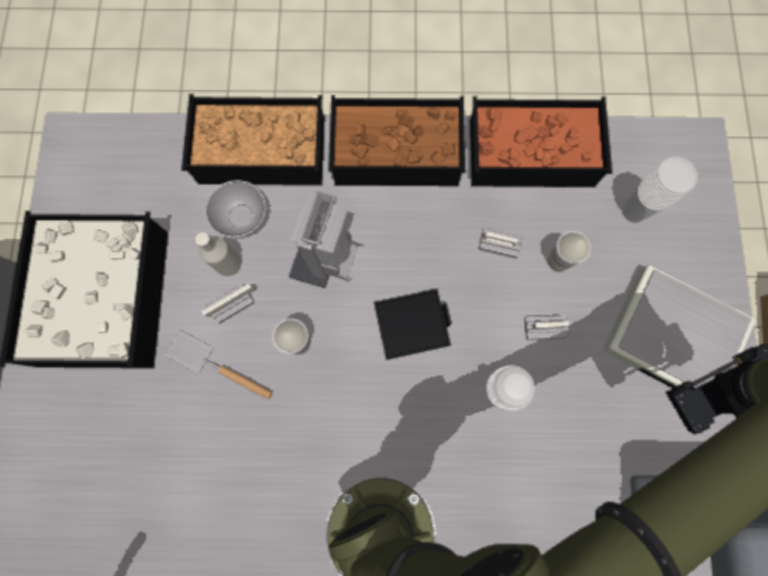

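View pics/scene.png

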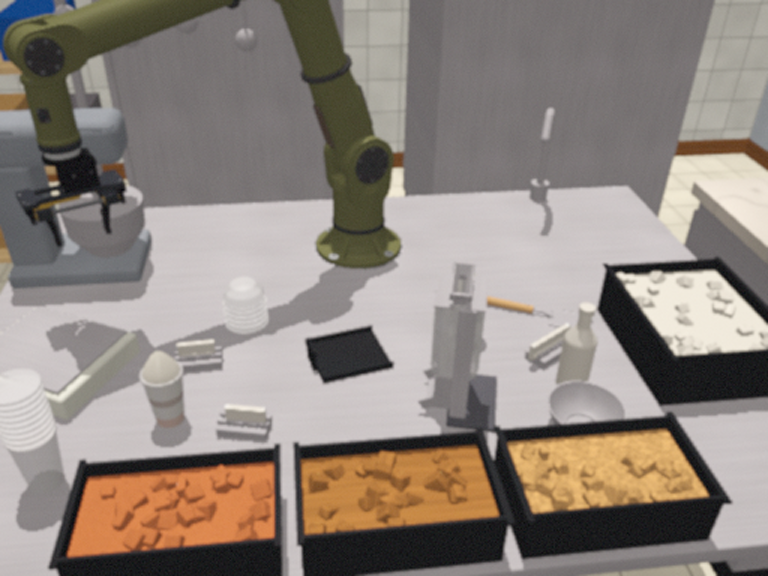

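```bash
cat > a.py <<'E'
from h import *
for c in('scene','top'):
    P=np.load(c+'.npy').reshape(-1,3)
    def box(n,x0,x1,y0,y1,z0,z1):
        m=(P[:,0]>x0)&(P[:,0]<x1)&(P[:,1]>y0)&(P[:,1]<y1)&(P[:,2]>z0)&(P[:,2]<z1);q=P[m]
        if len(q)<5: print(c,n,len(q));return
        r=cv2.minAreaRect(q[:,:2].astype(np.float32));print(c,n,len(q),'c',np.round(r[0],4),'sz',np.round(r[1],4),'ang',round(r[2],1),'med',np.round(np.median(q,0),3))
    box('tagA top',.38,.48,-.44,-.31,.046,.06)
    box('tagB top',.58,.70,-.32,-.20,.046,.06)
    box('long top',.42,.56,.26,.42,.046,.06)
    box('tab top',.3,.6,-.2,.05,.04,.058)
    box('tray',.33,.56,-.2,.05,.0085,.02)
    box('mouth',.5,.75,.0,.25,.272,.29)
    box('slide',.4,.75,.0,.25,.012,.1)
E
python3 a.py
```

```text
scene tagA top 87 c [ 0.4383 -0.3701] sz [0.0701 0.019 ] ang 89.3 med [ 0.438 -0.37   0.054]
scene tagB top 140 c [ 0.6381 -0.2673] sz [0.0736 0.0172] ang 76.5 med [ 0.639 -0.267  0.054]
scene long top 105 c [0.4892 0.3463] sz [0.0144 0.1224] ang 32.4 med [0.491 0.344 0.056]
scene tab top 45 c [ 0.4629 -0.1416] sz [0.0517 0.0083] ang 12.5 med [ 0.462 -0.142  0.05 ]
scene tray 424 c [ 0.4149 -0.0862] sz [0.2099 0.1891] ang 13.2 med [ 0.469 -0.069  0.012]
scene mouth 190 c [0.5999 0.1192] sz [0.0351 0.1048] ang 73.3 med [0.597 0.121 0.278]
scene slide 1091 c [0.5911 0.0901] sz [0.2344 0.1504] ang 71.1 med [0.638 0.112 0.029]
top tagA top 74 c [ 0.4369 -0.3733] sz [0.0108 0.0723] ang 2.8 med [ 0.436 -0.375  0.053]
top tagB top 67 c [ 0.6367 -0.2704] sz [0.0722 0.0119] ang 78.9 med [ 0.636 -0.269  0.052]
top long top 148 c [0.515  0.3608] sz [0.0764 0.118 ] ang 33.4 med [0.489 0.346 0.053]
top tab top 40 c [ 0.4616 -0.1445] sz [0.048  0.0084] ang 12.3 med [ 0.46  -0.144  0.049]
top tray 238 c [ 0.4449 -0.0702] sz [0.1345 0.1504] ang 12.8 med [ 0.455 -0.091  0.013]
top mouth 172 c [0.5993 0.1173] sz [0.0385 0.1001] ang 75.0 med [0.601 0.119 0.277]
top slide 364 c [0.5267 0.1053] sz [0.1906 0.1837] ang 21.5 med [0.558 0.097 0.025]
```

The pictures show the chute at top px (318,215), the tray at (412,322) with its tab facing right, tag A at (547,325), tag B at (500,240) and the long tag at (228,302). Next I'll crop the chute and tags to find the slide side and the hollow faces.

```bash
python3 - <<'E'
import cv2,numpy as np
s=cv2.imread('pics/scene.png');t=cv2.imread('pics/top.png')
c=lambda im,x,y,w,h:cv2.resize(im[y:y+h,x:x+w],(390,290),interpolation=cv2.INTER_CUBIC)
o=np.vstack([np.hstack([c(s,405,250,120,190) ,c(t,260,180,130,110)]),np.hstack([c(s,160,325,120,110),c(t,470,220,120,120)])])
cv2.imwrite('pics/crop.png',o)
E
```

```text
(no output)
```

View pics/crop.png

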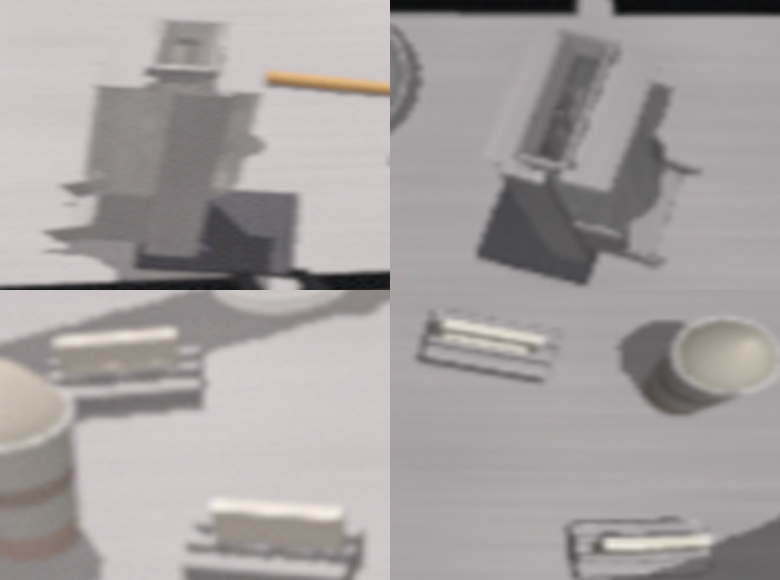

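The slide leaves toward -y and the base plate lies on the +y side. Next I'll write a delta helper and go to the tab.

```bash
cat >> h.py <<'E'
def delta(p,yaw,exact=False):
    """tool-axis shift and turn to reach world p with jaw axis (tool z) at world yaw (mod 180 unless exact)"""
    o=monitor.get_obs();M=rot(o['tool_rot']);d=M.T@(np.array(p)-o['tool_pos'])
    j=np.degrees(np.arctan2(M[1,2],M[0,2]));t=j-yaw
    t=(t+180)%360-180 if exact else (t+90)%180-90
    print('t',round(o['time_s'],2),'pos',np.round(o['tool_pos'],4),'jaw',round(j,1),'q7',round(o['qpos'][-1],1),'F',np.round(o['force'],1),'w',round(o['grip_width'],4),'| shift',np.round(d,4),'turn',round(t,2),'n',int(np.ceil(max(np.linalg.norm(d)/.0625,abs(t)/10.7))))
E
python3 -c "
from h import *
print(np.round(rot(monitor.get_obs()['tool_rot']),2))
delta([.462,-.143,.15],102.5);print(camera_model('wrist'))"
```

```text
[[ 0.    0.9   0.44]
 [-0.    0.44 -0.9 ]
 [-1.   -0.    0.  ]]
t 1.1 pos [ 0.2873 -0.5831  0.2416] jaw -63.8 q7 -3.3 F [-0.6  0.4  0.1] w 0.0873 | shift [ 0.0916  0.3513 -0.3175] turn 13.73 n 8
{'fx': 301.4982727485304, 'fy': 301.4982727485304, 'cx': 250.98069227902167, 'cy': 194.59334445022307, 'xyz': array([ 0.34795707, -0.55434479,  0.38449828]), 'attitude': array([ 1.65764737e+02, -2.78267326e-02, -6.37900540e+01])}
```

step_arm(
  deltas=[
    [1, 0, 0.043, -0.039, 2],
    [1, 0, 0.088, -0.079, 4],
    [1, 0, 0.132, -0.119, 6],
    [1, 0, 0.176, -0.159, 8],
    [1, 0.01, 0.22, -0.199, 10],
    [1, 0.03, 0.264, -0.238, 11],
    [1, 0.06, 0.308, -0.278, 12.5],
    [1, 0.08, 0.351, -0.3175, 13.7],
    [1, 0.0916, 0.351, -0.3175, 13.7],
  ],
)

```text
time_s: 2.22
tool_pos: [0.463, -0.1379, 0.1493]
tool_rot: [159.9, 89.9, 82.9]
force: [-0.9, -1.4, -0.3]
grip_width: 0.0868
```

```bash
python3 - <<'E'
from h import *
im,d,P=cloud('wrist');save('w1.png',im,1.2)
q=P.reshape(-1,3)
for n,z0,z1 in(('tab',.044,.056),('walls',.009,.02)):
    m=(np.abs(q[:,0]-.45)<.12)&(np.abs(q[:,1]+.07)<.12)&(q[:,2]>z0)&(q[:,2]<z1);r=cv2.minAreaRect(q[m][:,:2].astype(np.float32));print(n,m.sum(),np.round(r[0],4),np.round(r[1],4),round(r[2],1))
delta([.462,-.143,.04],102.5)
E
```

```text
tab 565 [ 0.4622 -0.1439] [0.0498 0.0077] 13.1
walls 1550 [ 0.4934 -0.0829] [0.1886 0.0941] 65.6
t 2.27 pos [ 0.4614 -0.1402  0.1479] jaw -77.2 q7 -64.6 F [-0.4  0.8 -1.3] w 0.0872 | shift [0.1079 0.0002 0.003 ] turn 0.34 n 2
```

View pics/w1.png

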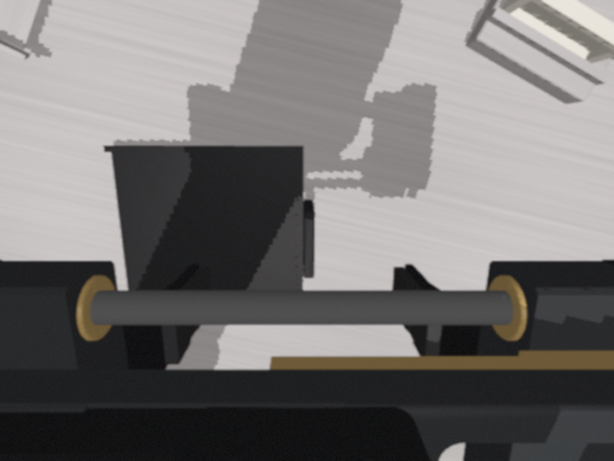

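Tab at (.4622,-.1439), yaw 103.1, so the jaws already straddle it. I'll descend and grip.

step_arm(
  deltas=[
    [1, 0.03, 0.0005, 0.005, 0],
    [1, 0.075, 0.0005, 0.005, 0],
    [1, 0.108, 0.0005, 0.005, 0],
    [1, 0.108, 0.0005, 0.005, 0],
    [-0.7, 0.108, 0.0005, 0.005, 0],
    [-1, 0.108, 0.0005, 0.005, 0],
    [-1, 0.108, 0.0005, 0.005, 0],
    [-1, 0.108, 0.0005, 0.005, 0],
    [-1, 0.108, 0.0005, 0.005, 0],
  ],
  newtons=30,
)

```text
time_s: 3.4
tool_pos: [0.4634, -0.1479, 0.0421]
tool_rot: [27.6, 90.0, -49.9]
force: [-0.1, -0.0, 0.2]
grip_width: 0.0451
```

```bash
python3 - <<'E'
from h import *
u=np.array([np.cos(np.radians(75)),np.sin(np.radians(75))])
for q in('scene','top'):
    P=np.load(q+'.npy').reshape(-1,3)
    m=(abs(P[:,0]-.6)<.08)&(abs(P[:,1]-.118)<.08)&(P[:,2]>.265)&(P[:,2]<.29);p=P[m]
    a=np.cov(p[:,:2].T);w,v=np.linalg.eigh(a);e=v[:,1]
    print(q,'mid',p[:,:2].mean(0),'slot yaw',np.degrees(np.arctan2(e[1],e[0])), 'top z',np.percentile(p[:,2],[50,95]))
    s=[np.percentile(p[:,:2]@k,[2,98]) for k in(e,v[:,0])];print((s[0].mean()*e+s[1].mean()*v[:,0]),np.ptp(s,axis=1))
    # base plate
m=camera_model('scene')
c=np.array([.5995,.118]);L=c-.112*u;print('landing',L)
for b in(.06,0):
    delta(list(L-(b+.079)*u)+[.04],75)
E
```

```text
scene mid [0.6001544  0.11902435] slot yaw 163.6898356437062 top z [0.27516058 0.28113981]
[0.59988808 0.11921628] [0.10032055 0.03496034]
top mid [0.60192277 0.1183767 ] slot yaw 163.37422091575448 top z [0.2748626  0.28020133]
[0.59893067 0.1163612 ] [0.09774564 0.03486068]
landing [0.57051227 0.00981631]
t 3.4 pos [ 0.4634 -0.1479  0.0421] jaw -77.5 q7 -67.9 F [-0.1 -0.   0.2] w 0.0451 | shift [ 0.0021  0.0745 -0.0075] turn 27.54 n 3
t 3.4 pos [ 0.4634 -0.1479  0.0421] jaw -77.5 q7 -67.9 F [-0.1 -0.   0.2] w 0.0451 | shift [ 0.0021  0.1023 -0.0607] turn 27.54 n 3
```

step_arm(
  deltas=[
    [-1, 0, 0, 0, 0],
    [-1, 0, 0, 0, 0],
    [-1, 0, 0, 0, 0],
    [-1, 0, 0, 0, 0],
    [-1, 0, 0, 0, 0],
    [-1, 0, 0, 0, 0],
  ],
)

```text
time_s: 4.15
tool_pos: [0.4633, -0.1477, 0.0419]
tool_rot: [-147.6, 90.0, 134.9]
force: [-0.7, 1.2, 0.7]
grip_width: 0.0078
```

step_arm(
  deltas=[
    [-1, 0, 0.008, 0.005, 4],
    [-1, 0, 0.02, 0.005, 10],
    [-1, 0, 0.035, 0.003, 16],
    [-1, 0, 0.05, 0, 22],
    [-1, 0, 0.064, -0.005, 27],
    [-1, 0, 0.072, -0.0085, 28],
    [-1, 0, 0.072, -0.0085, 28],
    [-1, 0, 0.072, -0.0085, 28],
  ],
)

```text
time_s: 5.15
tool_pos: [0.5318, -0.1241, 0.0419]
tool_rot: [119.5, 90.0, 14.0]
force: [0.2, 1.4, -1.6]
grip_width: 0.0078
```

```bash
python3 - <<'E'
from h import *
im,d,P=cloud('wrist');save('w2.png',im,1.2);np.save('w2.npy',P)
i2,d2,P2=cloud('top');np.save('t2.npy',P2);save('t2.png',i2[120:260,150:340],3)
u=np.array([.2706,.9627]);L=np.array([.5694,.0102])
delta(list(L-.079*u)+[.042],74.3)
E
```

```text
t 5.25 pos [ 0.5316 -0.1242  0.0419] jaw -105.5 q7 -101.4 F [ 1.4  0.4 -0.5] w 0.0079 | shift [-0.0001  0.0003 -0.0606] turn 0.23 n 1
```

View pics/t2.png

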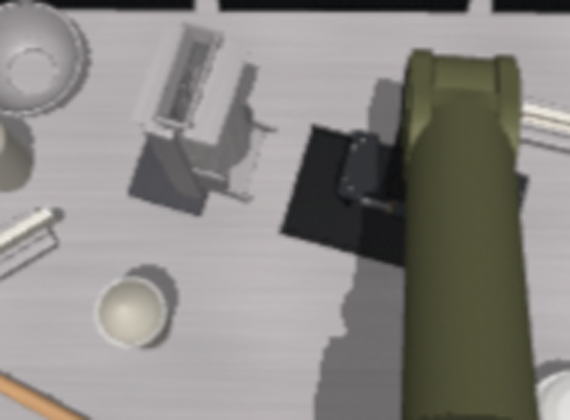

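```bash
python3 - <<'E'
from h import *
for f in('w2','t2'):
    P=np.load(f+'.npy').reshape(-1,3)
    m=(P[:,0]>.44)&(P[:,0]<.68)&(P[:,1]>-.13)&(P[:,1]<.04)&(P[:,2]>-.003)&(P[:,2]<.022)
    print(f,m.sum())
P=np.load('t2.npy')
im=cv2.imread('pics/t2.png')
# tray: dark pixels (approx by original colour)
im0=cv2.resize(im,None,fx=1/3,fy=1/3,interpolation=cv2.INTER_AREA)
k=(im0.max(2)<55);Q=P[120:260,150:340][k]
m=(Q[:,2]<.022)&(Q[:,1]<.06)&(Q[:,1]>-.15)&(Q[:,0]>.42)
r=cv2.minAreaRect(Q[m][:,:2].astype(np.float32));print('tray',np.round(r[0],4),np.round(r[1],4),round(r[2],1))
# slide lip: points near the lip
Q=P.reshape(-1,3);m=(Q[:,1]>.02)&(Q[:,1]<.1)&(Q[:,0]>.5)&(Q[:,0]<.68)&(Q[:,2]>.009)&(Q[:,2]<.04)
q=Q[m];u=np.array([.2706,.9627]);v=np.array([.9627,-.2706]);e=q[:,:2]-[.5997,.118]
print('slide u',np.percentile(e@u,[0,2,10,50]),'v',np.percentile(e@v,[2,50,98]),m.sum())
E
```

```text
w2 52716
t2 1995
tray [ 0.6422 -0.0238] [0.2033 0.3197] 81.0
slide u [-0.12035668 -0.11475972 -0.05508555 -0.04121737] v [-0.06665185 -0.00720462  0.04400514] 172
```

The picture shows the tray's open edge between crop px (315,127) and (282,233), facing the slide's lip tips at (268,127) and (248,200). I'll compute the alignment from these.

```bash
python3 - <<'E'
from h import *
m=camera_model('top');Rm=rot(m['attitude']);o=np.array(m['xyz'])
def ray(px,z):
    d=Rm@np.array([(px[0]-m['cx'])/m['fx'],(px[1]-m['cy'])/m['fy'],1]);return (o+d*(z-o[2])/d[2])[:2]
cv=lambda x,y:((x+.5)/3-.5+150,(y+.5)/3-.5+120)
u=np.array([.2706,.9627]);v=np.array([.9627,-.2706])
for n,a,z in(('tray1',(315,127),.014),('tray2',(282,233),.014),('lip1',(268,127),.02),('lip2',(248,200),.02)):
    p=ray(cv(*a),z);e=p-[.5997,.118];print(n,np.round(p,4),'u',round(e@u,4),'v',round(e@v,4))
P=np.load('w2.npy').reshape(-1,3);e=P[:,:2]-[.5997,.118];U=e@u;V=e@v
k=(P[:,2]>.008)&(P[:,2]<.02)&(U>-.27)&(U<-.075)&(abs(V)<.1)
print('tray walls w2',k.sum(),'V',np.percentile(V[k],[0.5,50,99.5]),'U',np.percentile(U[k],[.5,99.5]))
k2=k&(V>.05)
if k2.sum()>20: print('sidewall slope deg',np.degrees(np.polyfit(U[k2],V[k2],1)[0]))
k=(P[:,2]>.008)&(P[:,2]<.06)&(U>-.075)&(U<-.03)&(abs(V)<.08)
print('slide',k.sum(),np.percentile(V[k],[1,99]) if k.sum() else '',np.percentile(U[k],1) if k.sum() else '')
E
```

```text
tray1 [0.631  0.0025] u -0.1027 v 0.0614
tray2 [0.5043 0.0387] u -0.1022 v -0.0704
lip1 [0.6287 0.0569] u -0.0509 v 0.0445
lip2 [0.5413 0.0779] u -0.0544 v -0.0454
tray walls w2 3037 V [0.00880619 0.06351463 0.06684511] U [-0.25365066 -0.11390592]
sidewall slope deg 1.1327588840766227
slide 0
```

View pics/w2.png

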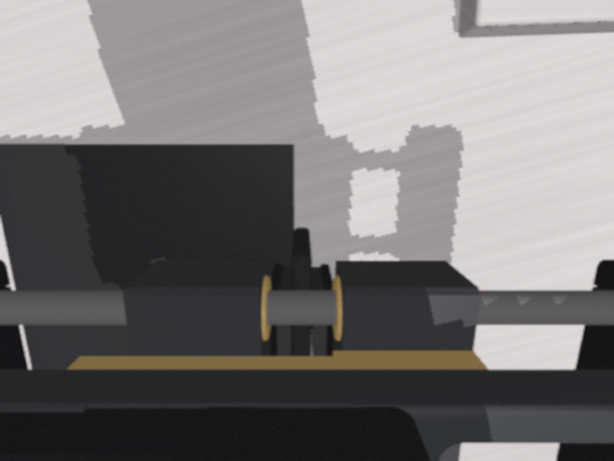

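step_arm(
  deltas=[
    [-1, 0, 0.0015, -0.008, 0],
    [-1, 0, 0.0015, -0.022, 0],
    [-1, 0, 0.0015, -0.036, 0],
    [-1, 0, 0.0015, -0.05, 0],
    [-1, 0, 0.0015, -0.058, 0],
    [-1, 0, 0.0015, -0.062, 0],
    [-1, 0, 0.0015, -0.062, 0],
    [0, 0, 0.0015, -0.062, 0],
    [0, 0, 0.0015, -0.062, 0],
    [0, 0, 0.0015, -0.062, 0],
  ],
)

```text
time_s: 6.5
tool_pos: [0.5498, -0.065, 0.042]
tool_rot: [51.5, 90.0, -54.1]
force: [-0.4, 0.1, 0.0]
grip_width: 0.0303
```

```bash
python3 - <<'E'
from h import *
delta([.45,-.37,.2],0)
E
```

```text
t 6.5 pos [ 0.5498 -0.065   0.042 ] jaw -105.5 q7 -108.5 F [-0.4  0.1  0. ] w 0.0303 | shift [-0.1579 -0.0146  0.3206] turn 74.49 n 7
```

step_arm(
  deltas=[
    [0, -0.03, 0, 0, 0],
    [0, -0.075, 0, 0, 0],
    [0, -0.118, 0, 0.015, 0],
    [0, -0.118, 0, 0.06, 0],
    [0, -0.118, -0.004, 0.115, 0],
    [0, -0.118, -0.008, 0.17, 0],
    [0, -0.118, -0.012, 0.22, 0],
    [0, -0.118, -0.012, 0.249, 0],
    [0, -0.118, -0.012, 0.249, 0],
    [0, -0.118, -0.012, 0.249, 0],
  ],
)

```text
time_s: 7.75
tool_pos: [0.4724, -0.3001, 0.1599]
tool_rot: [177.0, 89.9, 71.6]
force: [0.9, 0.1, -1.2]
grip_width: 0.0434
```

```bash
python3 - <<'E'
from h import *
im,d,P=cloud('wrist');np.save('w3.npy',P)
i2,d2,P2=cloud('top');np.save('t3.npy',P2);np.save('t3i.npy',i2)
a=cv2.resize(im,None,fx=1.5,fy=1.5,interpolation=cv2.INTER_CUBIC)[:380]
b=cv2.resize(i2[130:230,170:300],(286,220),interpolation=cv2.INTER_CUBIC)
o=np.zeros((600,768,3),np.uint8);o[:380]=a;o[380:,:286]=b;save('w3.png',o,1)
q=P.reshape(-1,3)
for n,c in(('A',(.437,-.372)),('B',(.637,-.269))):
    m=(np.hypot(q[:,0]-c[0],q[:,1]-c[1])<.055)&(q[:,2]>.049)&(q[:,2]<.058);r=cv2.minAreaRect(q[m][:,:2].astype(np.float32)) if m.sum()>5 else None;print(n,m.sum(),r)
delta([.437,-.372,.15],2)
E
```

```text
A 897 ((0.4382520616054535, -0.37489578127861023), (0.01051271427422762, 0.06670808047056198), 3.25954270362854)
B 1114 ((0.6351703405380249, -0.2690114974975586), (0.07236934453248978, 0.00793215911835432), 75.17334747314453)
t 7.85 pos [ 0.4727 -0.2996  0.16  ] jaw -105.3 q7 -78.0 F [-0.5  0.6  0.3] w 0.0434 | shift [ 0.0099 -0.0153  0.0793] turn 72.69 n 7
```

View pics/w3.png

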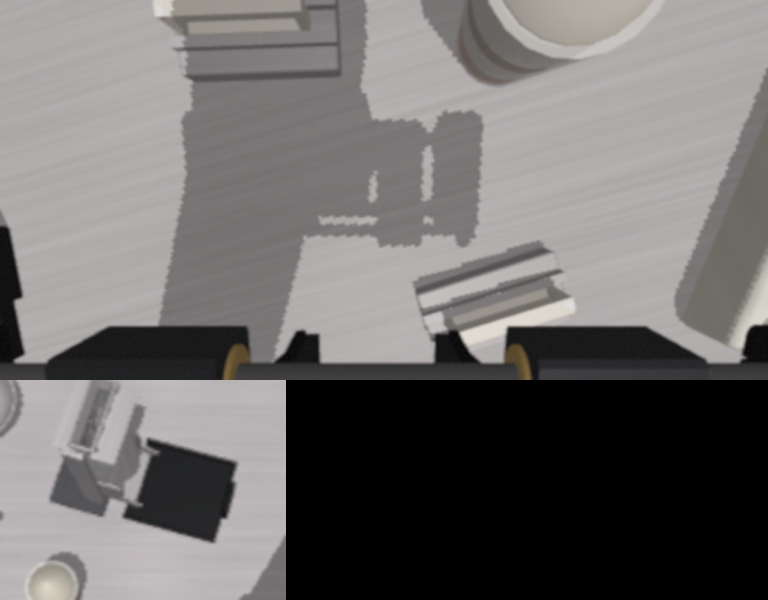

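```bash
python3 - <<'E'
from h import *
for f in('w3','scene','top','t3'):
  P=np.load(f+'.npy').reshape(-1,3)
  for n,c,y in(('A',(.438,-.374),3.3),('B',(.636,-.269),-13.)):
    a=np.array([np.cos(np.radians(y)),np.sin(np.radians(y))]);b=np.array([-a[1],a[0]])
    e=P[:,:2]-c;N=e@a;T=e@b
    tp=(abs(N)<.012)&(abs(T)<.028)&(P[:,2]>.051)&(P[:,2]<.056)
    out=[np.round(np.percentile(N[tp],[3,50,97])*1e3,1),tp.sum()] if tp.sum()>5 else []
    for z in(.03,.034,.038,.042,.046,.05):
        k=(abs(N)<.016)&(abs(T)<.026)&(abs(P[:,2]-z)<.002);out.append((z,k.sum(),round(np.median(N[k])*1e3,1) if k.sum() else None))
    print(f,n,out)
o=cv2.imread('pics/w3.png');c=np.vstack([cv2.resize(o[0:90,140:360],(660,270),interpolation=cv2.INTER_CUBIC),cv2.resize(o[235:365,400:620],(558,330),interpolation=cv2.INTER_CUBIC)[:, :].copy() if 0 else cv2.resize(o[235:345,400:620],(660,330),interpolation=cv2.INTER_CUBIC)])
cv2.imwrite('pics/w3c.png',c)
# tray check in top
i=np.load('t3i.npy');P=np.load('t3.npy');k=(i.max(2)<60)
u=np.array([.2706,.9627]);v=np.array([.9627,-.2706]);e=P[...,:2]-[.5997,.118];U=e@u;V=e@v
k&=(U<-.03)&(U>-.22)&(abs(V)<.1)&(P[...,2]<.02)
r=cv2.minAreaRect(P[k][:,:2].astype(np.float32));print('tray',r,'U',np.percentile(U[k],[.5,99.5]),'V',np.percentile(V[k],[.5,99.5]))
E
```

```text
w3 A [array([-4.5,  0.9,  5. ]), np.int64(701), (0.03, np.int64(220), np.float64(7.4)), (0.034, np.int64(25), np.float64(-1.2)), (0.038, np.int64(0), None), (0.042, np.int64(0), None), (0.046, np.int64(0), None), (0.05, np.int64(79), np.float64(4.7))]
w3 B [array([-3.8, -0.9,  2.8]), np.int64(802), (0.03, np.int64(229), np.float64(-7.3)), (0.034, np.int64(0), None), (0.038, np.int64(0), None), (0.042, np.int64(0), None), (0.046, np.int64(3), np.float64(-3.3)), (0.05, np.int64(113), np.float64(-3.4))]
scene A [array([-7.9,  0.5,  5.7]), np.int64(38), (0.03, np.int64(44), np.float64(2.7)), (0.034, np.int64(22), np.float64(-2.4)), (0.038, np.int64(16), np.float64(-2.5)), (0.042, np.int64(19), np.float64(-2.3)), (0.046, np.int64(13), np.float64(-0.5)), (0.05, np.int64(8), np.float64(-0.3))]
scene B [array([-6.3,  2.5,  8.1]), np.int64(55), (0.03, np.int64(49), np.float64(7.9)), (0.034, np.int64(25), np.float64(4.6)), (0.038, np.int64(16), np.float64(4.2)), (0.042, np.int64(22), np.float64(4.5)), (0.046, np.int64(21), np.float64(4.5)), (0.05, np.int64(15), np.float64(4.4))]
top A [array([
[... 434 characters left out ...]
2, np.int64(0), None), (0.046, np.int64(2), np.float64(2.7)), (0.05, np.int64(24), np.float64(0.7))]
t3 A [(0.03, np.int64(0), None), (0.034, np.int64(0), None), (0.038, np.int64(0), None), (0.042, np.int64(0), None), (0.046, np.int64(0), None), (0.05, np.int64(0), None)]
t3 B [array([-4.2, -0.2,  5.2]), np.int64(33), (0.03, np.int64(13), np.float64(-6.1)), (0.034, np.int64(3), np.float64(0.3)), (0.038, np.int64(0), None), (0.042, np.int64(0), None), (0.046, np.int64(2), np.float64(-0.8)), (0.05, np.int64(15), np.float64(0.9))]
tray ((0.5674365162849426, 0.009176649153232574), (0.15211519598960876, 0.13211305439472198), 74.289306640625) U [-0.18336111 -0.0413493 ] V [-0.06621786  0.06326802]
```

View pics/w3c.png

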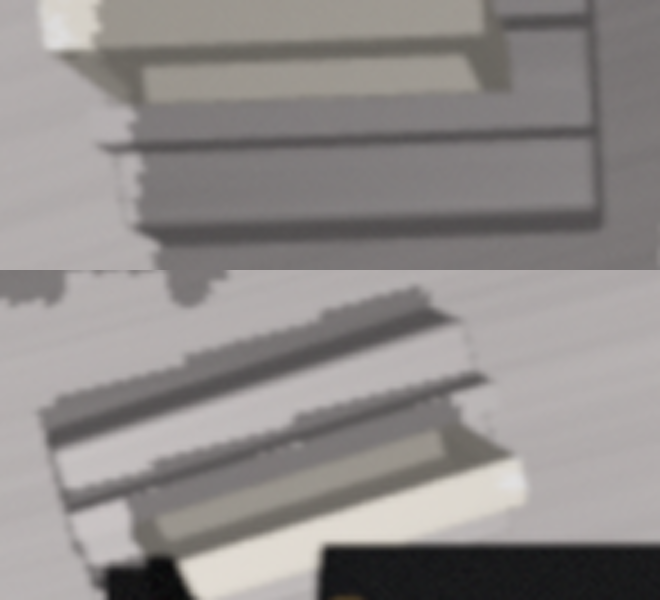

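Both hollows are clear: A's faces +x and B's faces -x, and the tray sits squarely at (.567,.009), yaw 74.3. Next I'll fetch tag A.

step_arm(
  deltas=[
    [0, 0.01, -0.002, 0.01, -10.5],
    [0, 0.02, -0.004, 0.025, -21],
    [0, 0.03, -0.006, 0.04, -31.5],
    [0, 0.04, -0.009, 0.055, -42],
    [0, 0.05, -0.012, 0.07, -52.5],
    [0, 0.05, -0.014, 0.08, -63],
    [0, 0.05, -0.014, 0.08, -73.5],
    [0, 0.05, -0.014, 0.08, -84],
    [0, 0.05, -0.014, 0.08, -94.5],
    [0, 0.05, -0.014, 0.08, -105],
    [0, 0.05, -0.014, 0.08, -108.3],
    [0, 0.05, -0.014, 0.08, -108.3],
  ],
)

```text
time_s: 9.35
tool_pos: [0.4378, -0.3736, 0.1101]
tool_rot: [31.1, 90.0, 34.0]
force: [-0.3, -0.0, -0.0]
grip_width: 0.0437
```

```bash
python3 - <<'E'
from h import *
delta([.438,-.373,.056],3,True)
E
```

```text
t 9.35 pos [ 0.4378 -0.3736  0.1101] jaw 2.9 q7 34.9 F [-0.3 -0.  -0. ] w 0.0437 | shift [0.0541 0.0006 0.0002] turn -0.09 n 1
```

step_arm(
  deltas=[
    [0, 0.02, 0.0006, 0, 0],
    [0, 0.045, 0.0006, 0, 0],
    [0, 0.054, 0.0006, 0, 0],
    [-0.5, 0.054, 0.0006, 0, 0],
    [-1, 0.054, 0.0006, 0, 0],
    [-1, 0.054, 0.0006, 0, 0],
    [-1, 0.054, 0.0006, 0, 0],
    [-1, 0.054, 0.0006, 0, 0],
    [-1, 0.054, 0.0006, 0, 0],
    [-1, 0.054, 0.0006, 0, 0],
    [-1, 0.03, 0.0006, 0, 0],
    [-1, -0.02, 0.0006, 0, 0],
  ],
  newtons=20,
)

```text
time_s: 10.85
tool_pos: [0.4352, -0.3728, 0.1279]
tool_rot: [131.8, 89.6, 134.6]
force: [0.9, -0.4, 0.3]
grip_width: 0.0102
```

```bash
python3 - <<'E'
from h import *
delta([.5997,.118,.36],-105.7,True)
E
```

```text
t 10.85 pos [ 0.4352 -0.3728  0.1279] jaw 2.8 q7 35.4 F [ 0.9 -0.4  0.3] w 0.0102 | shift [-0.2306  0.4831  0.1877] turn 108.54 n 11
```

step_arm(
  deltas=[
    [-1, -0.06, 0, 0, 0],
    [-1, -0.12, 0.02, 0, 8],
    [-1, -0.17, 0.06, 0.01, 18],
    [-1, -0.21, 0.11, 0.03, 28],
    [-1, -0.235, 0.165, 0.05, 38.5],
    [-1, -0.235, 0.22, 0.065, 49],
    [-1, -0.235, 0.28, 0.08, 59.5],
    [-1, -0.235, 0.335, 0.095, 70],
    [-1, -0.235, 0.39, 0.11, 80],
    [-1, -0.235, 0.445, 0.125, 90],
    [-1, -0.235, 0.498, 0.14, 100],
    [-1, -0.235, 0.498, 0.14, 108.5],
  ],
)

```text
time_s: 12.35
tool_pos: [0.5517, 0.1335, 0.3644]
tool_rot: [-124.9, 89.9, 132.9]
force: [-0.0, 0.1, -0.5]
grip_width: 0.01
```

step_arm(
  deltas=[
    [-1, 0, 0, 0, 0],
    [-1, 0, 0, 0, 0],
  ],
)

```text
time_s: 12.6
tool_pos: [0.5522, 0.1289, 0.3644]
tool_rot: [-25.7, 89.9, -127.7]
force: [0.1, -0.7, -0.2]
grip_width: 0.0099
```

```bash
python3 - <<'E'
from h import *
im,d,P=cloud('wrist');np.save('w4.npy',P);save('w4.png',im,1.2)
q=P.reshape(-1,3)
m=(abs(q[:,0]-.6)<.08)&(abs(q[:,1]-.118)<.08)&(q[:,2]>.275)&(q[:,2]<.285);p=q[m][:,:2].astype(np.float32)
print(m.sum(),cv2.minAreaRect(p))
u=np.array([.2706,.9627]);v=np.array([.9627,-.2706]);e=p-[.5997,.118]
print('U',np.percentile(e@u,[1,99]),'V',np.percentile(e@v,[1,99]))
# throat : below
m=(abs(q[:,0]-.6)<.06)&(abs(q[:,1]-.118)<.06)&(q[:,2]<.268)&(q[:,2]>.1);e=q[m][:,:2]-[.5997,.118];k=(abs(e@u)<.03)&(abs(e@v)<.05);print('below',k.sum(),np.percentile((e@u)[k],[1,99]),np.percentile((e@v)[k],[1,99]))
delta([.5997,.118,.318],-105.7,True)
E
```

```text
2069 ((0.6000849008560181, 0.11710717529058456), (0.037609878927469254, 0.10032650828361511), 73.75162506103516)
U [-0.01855869  0.01714306] V [-0.04875766  0.05039416]
below 4815 [-0.02964746  0.02968102] [-0.04783869  0.04838319]
t 12.65 pos [0.5523 0.1284 0.3646] jaw -102.1 q7 -123.4 F [-0.3 -0.4 -0.3] w 0.0101 | shift [0.0465 0.0485 0.0002] turn 3.6 n 2
```

View pics/w4.png

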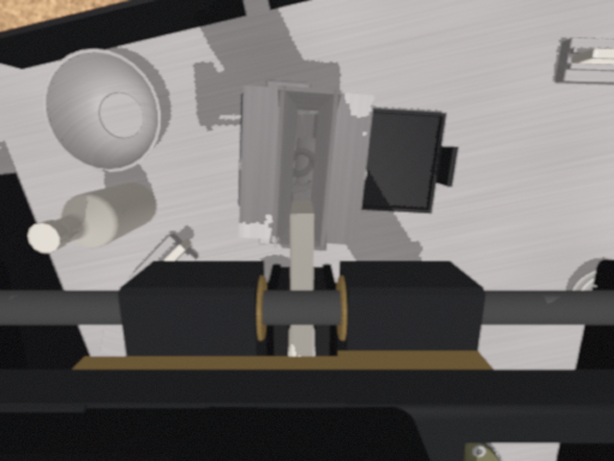

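```bash
cat > tag.py <<'E'
import sys
from h import *
f=sys.argv[1];o=monitor.get_obs();M=rot(o['tool_rot'])
P=np.load(f).reshape(-1,3)-o['tool_pos'];l=P@M
k=(abs(l[:,2])<.012)&(l[:,0]>-.012)&(l[:,0]<.04)&(l[:,1]>.012)&(l[:,1]<.06)
q=l[k];print(k.sum(),'along y max',np.percentile(q[:,1],[90,98,100]),'x range',np.percentile(q[:,0],[2,50,98]),'z',np.percentile(q[:,2],[2,50,98]))
t=q[q[:,0]<np.percentile(q[:,0],60)];c=np.polyfit(t[:,1],t[:,2],1);print('tag yaw rel to jaws',np.degrees(c[0]),'z at centre',c[1],'n',len(t))
E
python3 tag.py w4.npy; python3 -c "
from h import *
delta([.6000,.1176,.30],-105.8,True)"
```

```text
1296 along y max [0.039174   0.0393671  0.03951789] x range [-0.00220426  0.00304834  0.0319227 ] z [-0.0050627   0.00010191  0.01005439]
tag yaw rel to jaws -0.5250258699461651 z at centre 0.000251113056703774 n 777
t 12.65 pos [0.5523 0.1284 0.3646] jaw -102.1 q7 -123.4 F [-0.3 -0.4 -0.3] w 0.0101 | shift [0.0645 0.0489 0.0005] turn 3.7 n 2
```

step_arm(
  deltas=[
    [-1, 0, 0.02, 0, 3.7],
    [-1, 0, 0.042, 0.0005, 3.7],
    [-1, 0.01, 0.046, 0.0005, 3.7],
    [-1, 0.025, 0.046, 0.0005, 3.7],
    [-1, 0.04, 0.046, 0.0005, 3.7],
    [-1, 0.052, 0.046, 0.0005, 3.7],
    [-1, 0.0615, 0.046, 0.0005, 3.7],
    [-1, 0.0615, 0.046, 0.0005, 3.7],
    [-1, 0.0615, 0.046, 0.0005, 3.7],
  ],
)

```text
time_s: 13.78
tool_pos: [0.5973, 0.1202, 0.3039]
tool_rot: [106.6, 90.0, 0.9]
force: [-0.8, 0.0, -0.6]
grip_width: 0.01
```

```bash
python3 - <<'E'
from h import *
delta([.6000,.1176,.303],-105.8,True)
im,d,P=cloud('wrist');np.save('w5.npy',P)
E
python3 tag.py w5.npy
```

```text
t 13.78 pos [0.5973 0.1202 0.3039] jaw -105.8 q7 -128.0 F [-0.8  0.  -0.6] w 0.01 | shift [0.0009 0.0033 0.0017] turn 0.04 n 1
2742 along y max [0.05051512 0.0531974  0.05359491] x range [0.00044877 0.02515437 0.03942794] z [-0.01165899 -0.00140121  0.01159295]
tag yaw rel to jaws 0.009332562100169242 z at centre -0.00024308745342342916 n 1645
```

step_arm(
  deltas=[
    [-1, 0, 0, 0.0015, 0],
    [-0.5, 0, 0, 0.0015, 0],
    [-0.3, 0, 0, 0.0015, 0],
    [0, 0, 0, 0.0015, 0],
    [0, 0, 0, 0.0015, 0],
    [0, -0.02, 0, 0.0015, 0],
    [0, -0.05, -0.01, 0.0015, 0],
    [0, -0.07, -0.03, 0.0015, 0],
    [0, -0.07, -0.06, 0.0015, 0],
    [0, -0.07, -0.06, 0.0015, 0],
    [0, -0.07, -0.06, 0.0015, 0],
  ],
)

```text
time_s: 15.2
tool_pos: [0.5393, 0.1343, 0.3734]
tool_rot: [44.9, 89.9, -61.0]
force: [0.0, -0.3, 0.0]
grip_width: 0.0433
```

```bash
python3 - <<'E'
from h import *
im,d,P=cloud('wrist');np.save('w6.npy',P);np.save('w6i.npy',im)
i2,d2,P2=cloud('top');i3,_,P3=cloud('scene')
a=cv2.resize(im,(400,300));b=cv2.resize(i2[130:230,200:330],(390,300),interpolation=cv2.INTER_CUBIC)
c=cv2.resize(i3[130:290,190:360],(400,300),interpolation=cv2.INTER_CUBIC)
e=cv2.resize(im[60:210,260:400],(390,300),interpolation=cv2.INTER_CUBIC)
save('w6.png',np.vstack([np.hstack([a,b]),np.hstack([c,e])]),1)
delta([.636,-.269,.3],-13,True)
E
```

```text
t 15.35 pos [0.5395 0.1342 0.3729] jaw -105.8 q7 -127.2 F [-0.1  0.2 -0.2] w 0.0435 | shift [0.0728 0.2028 0.3616] turn -92.82 n 9
```

View pics/w6.png

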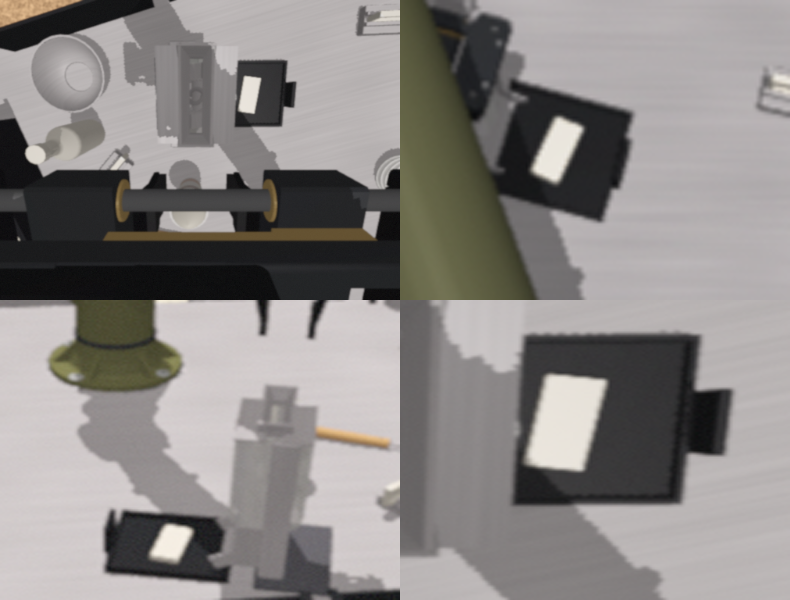

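Tag A lies in the tray smooth side up, so hollow down (crop px around (560,425)). On to tag B.

step_arm(
  deltas=[
    [0, 0, 0.015, 0.03, -8],
    [0, 0, 0.04, 0.075, -18],
    [0, 0, 0.065, 0.12, -28],
    [0, 0, 0.092, 0.165, -38.5],
    [0, 0.03, 0.12, 0.21, -49],
    [0, 0.06, 0.145, 0.255, -59.5],
    [0, 0.1, 0.17, 0.3, -70],
    [0, 0.14, 0.19, 0.34, -80],
    [0, 0.18, 0.203, 0.3616, -89],
    [0, 0.21, 0.203, 0.3616, -92.8],
    [0, 0.21, 0.203, 0.3616, -92.8],
    [0, 0.21, 0.203, 0.3616, -92.8],
  ],
)

```text
time_s: 16.85
tool_pos: [0.6369, -0.268, 0.1647]
tool_rot: [8.5, 89.9, -4.5]
force: [0.5, -0.5, 0.6]
grip_width: 0.0437
```

```bash
python3 - <<'E'
from h import *
im,d,P=cloud('wrist');q=P.reshape(-1,3)
m=(np.hypot(q[:,0]-.636,q[:,1]+.269)<.05)&(q[:,2]>.049)&(q[:,2]<.058);print(m.sum(),cv2.minAreaRect(q[m][:,:2].astype(np.float32)) if m.sum()>5 else '')
delta([.636,-.2693,.054],-13.5,True)
P=np.load('w6.npy').reshape(-1,3);im=np.load('w6i.npy').reshape(-1,3)
u=np.array([.2706,.9627]);v=np.array([.9627,-.2706]);e=P[:,:2]-[.6,.1176]
k=(im.min(1)>170)&(e@u<-.05)&(e@u>-.2)&(abs(e@v)<.062)&(P[:,2]<.03);print('tagA',np.percentile((e@u)[k],[2,98]),np.percentile((e@v)[k],[2,98]),np.median(P[k],0))
E
```

```text
907 ((0.6370975375175476, -0.26990029215812683), (0.07264953851699829, 0.009474723599851131), 76.68959045410156)
t 16.9 pos [ 0.6373 -0.2679  0.1654] jaw -13.0 q7 -5.9 F [-0.1  0.2 -0. ] w 0.0435 | shift [ 0.1114 -0.0016 -0.0012] turn 0.52 n 2
tagA [-0.1989925  -0.09420597] [-0.05296648  0.0551531 ] [0.57175658 0.00636605 0.01342518]
```

step_arm(
  deltas=[
    [0, 0.04, -0.0022, 0, 0.3],
    [0, 0.08, -0.0022, 0, 0.3],
    [0, 0.1, -0.0022, 0, 0.3],
    [0, 0.108, -0.0022, 0, 0.3],
    [-0.5, 0.108, -0.0022, 0, 0.3],
    [-1, 0.108, -0.0022, 0, 0.3],
    [-1, 0.108, -0.0022, 0, 0.3],
    [-1, 0.108, -0.0022, 0, 0.3],
    [-1, 0.108, -0.0022, 0, 0.3],
    [-1, 0.108, -0.0022, 0, 0.3],
    [-1, 0.108, -0.0022, 0, 0.3],
    [-1, 0.07, -0.0022, 0, 0.3],
  ],
  newtons=20,
)

```text
time_s: 18.4
tool_pos: [0.6336, -0.2701, 0.0902]
tool_rot: [167.7, 89.7, 154.4]
force: [-0.5, -0.2, 0.2]
grip_width: 0.01
```

```bash
python3 - <<'E'
from h import *
delta([.5997-.05*.9627*-1,.1176+.05*.2706*-1,.364],74.2,True)
E
```

```text
t 18.4 pos [ 0.6336 -0.2701  0.0902] jaw -13.3 q7 -7.5 F [-0.5 -0.2  0.2] w 0.01 | shift [-0.273   0.3678 -0.0734] turn -87.46 n 9
```

step_arm(
  deltas=[
    [-1, -0.05, 0, 0, 0],
    [-1, -0.11, 0.01, 0, -4],
    [-1, -0.17, 0.03, -0.003, -12],
    [-1, -0.22, 0.07, -0.01, -22],
    [-1, -0.26, 0.115, -0.02, -32],
    [-1, -0.273, 0.165, -0.03, -42],
    [-1, -0.273, 0.22, -0.04, -52],
    [-1, -0.273, 0.275, -0.05, -62],
    [-1, -0.273, 0.33, -0.062, -72],
    [-1, -0.273, 0.368, -0.0734, -82],
    [-1, -0.273, 0.368, -0.0734, -87.4],
    [-1, -0.273, 0.368, -0.0734, -87.4],
  ],
)

```text
time_s: 19.9
tool_pos: [0.6484, 0.105, 0.3657]
tool_rot: [123.4, 89.9, -162.4]
force: [-0.4, -1.0, -0.4]
grip_width: 0.0099
```

```bash
python3 - <<'E'
from h import *
im,d,P=cloud('wrist');np.save('w7.npy',P);save('w7.png',im,1.2)
q=P.reshape(-1,3)
m=(abs(q[:,0]-.6)<.08)&(abs(q[:,1]-.118)<.08)&(q[:,2]>.275)&(q[:,2]<.285);print(m.sum(),cv2.minAreaRect(q[m][:,:2].astype(np.float32)))
delta([.6000,.1176,.303],74.2,True)
E
python3 tag.py w7.npy
```

```text
2062 ((0.5996225476264954, 0.11642616987228394), (0.03757002577185631, 0.10024113953113556), 73.70166778564453)
t 19.95 pos [0.6486 0.1041 0.3658] jaw 74.0 q7 46.1 F [-0.   0.1  0. ] w 0.0096 | shift [ 0.0628  0.0504 -0.0004] turn -0.2 n 2
1167 along y max [0.03726158 0.03741132 0.03755594] x range [0.00132328 0.0026612  0.03198353] z [-0.00489248 -0.00035706  0.00466864]
tag yaw rel to jaws -0.3641329987896702 z at centre -0.00012922282667987713 n 700
```

step_arm(
  deltas=[
    [-1, 0, 0.02, 0, 0],
    [-1, 0, 0.044, -0.0008, 0],
    [-1, 0.01, 0.049, -0.0008, 0],
    [-1, 0.025, 0.049, -0.0008, 0],
    [-1, 0.04, 0.049, -0.0008, 0],
    [-1, 0.052, 0.049, -0.0008, 0],
    [-1, 0.0625, 0.049, -0.0008, 0],
    [-1, 0.0625, 0.049, -0.0008, 0],
    [-1, 0.0625, 0.049, -0.0008, 0],
  ],
)

```text
time_s: 21.08
tool_pos: [0.6014, 0.1174, 0.3043]
tool_rot: [-59.5, 90.0, 14.6]
force: [-1.0, -0.3, -0.6]
grip_width: 0.0096
```

```bash
python3 - <<'E'
from h import *
delta([.5999,.1170,.303],74.0,True)
E
```

```text
t 21.07 pos [0.6014 0.1174 0.3043] jaw 74.1 q7 44.6 F [-1.  -0.3 -0.6] w 0.0096 | shift [ 0.0013  0.0013 -0.0008] turn 0.14 n 1
```

Aligned and free of force. I'll release, rise and back off.

step_arm(
  deltas=[
    [-0.5, 0, 0, 0, 0],
    [-0.3, 0, 0, 0, 0],
    [0, 0, 0, 0, 0],
    [0, 0, 0, 0, 0],
    [0, -0.02, 0, 0, 0],
    [0, -0.05, -0.01, 0, 0],
    [0, -0.07, -0.03, 0, 0],
    [0, -0.07, -0.06, 0, 0],
    [0, -0.07, -0.06, 0, 0],
    [0, -0.07, -0.06, 0, 0],
    [0, -0.07, -0.06, 0, 0],
    [0, -0.07, -0.06, 0, 0],
  ],
)

```text
time_s: 22.58
tool_pos: [0.6583, 0.1011, 0.3744]
tool_rot: [-140.6, 90.0, -66.5]
force: [0.2, -0.3, -0.8]
grip_width: 0.0433
```

```bash
python3 - <<'E'
from h import *
im,d,P=cloud('wrist');i2,d2,P2=cloud('top');i3,_,P3=cloud('scene')
a=cv2.resize(im,(400,300));b=cv2.resize(i2[130:230,200:330],(390,300),interpolation=cv2.INTER_CUBIC)
c=cv2.resize(i3[130:290,190:360],(400,300),interpolation=cv2.INTER_CUBIC)
e=cv2.resize(i3[220:275,220:295],(390,300),interpolation=cv2.INTER_CUBIC)
save('w8.png',np.vstack([np.hstack([a,b]),np.hstack([c,e])]),1)
u=np.array([.2706,.9627]);v=np.array([.9627,-.2706])
for n,I,Q in(('w',im,P),('top',i2,P2),('scene',i3,P3)):
    g=Q[...,:2]-[.6,.117];U=g@u;V=g@v
    k=(I.min(2)>150)&(U<-.055)&(U>-.18)&(abs(V)<.06)&(Q[...,2]>.004)
    print(n,k.sum(),'z',np.percentile(Q[k][:,2],[5,50,95]) if k.sum() else '','U',np.percentile(U[k],[2,98])if k.sum() else '')
k=(i2.max(2)<60)&(np.abs((P2[...,:2]-[.6,.117])@v)<.1)&((P2[...,:2]-[.6,.117])@u<-.03)&((P2[...,:2]-[.6,.117])@u>-.2)&(P2[...,2]<.02)
print('tray',cv2.minAreaRect(P2[k][:,:2].astype(np.float32)))
E
```

```text
w 1295 z [0.01221688 0.01375551 0.0152391 ] U [-0.13202883 -0.08471058]
top 55 z [0.0086005  0.0138862  0.73470731] U [-0.09959472 -0.06823488]
scene 407 z [0.01217036 0.01561012 0.01906952] U [-0.12986364 -0.06654048]
tray ((0.5370095372200012, 0.06622692197561264), (0.1108587235212326, 0.06326830387115479), 28.005050659179688)
```

View pics/w8.png

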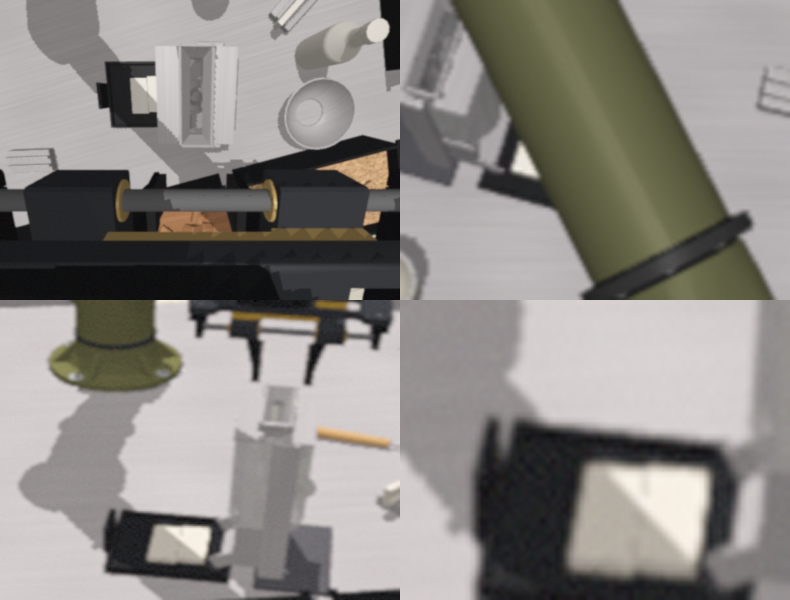

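Both tags lie side by side in the tray, smooth side up (crop px (575–710, 465–580)). I'll move the arm aside and check that B lies flat and the tray is unmoved.

step_arm(
  deltas=[
    [0, 0, -0.03, 0, 0],
    [0, 0, -0.08, -0.01, 0],
    [0, 0, -0.1, -0.05, 0],
    [0, 0, -0.1, -0.1, 0],
    [0, 0, -0.1, -0.15, 0],
    [0, 0, -0.1, -0.17, 0],
    [0, 0, -0.1, -0.2, 0],
    [0, 0, -0.1, -0.22, 0],
    [0, 0, -0.1, -0.22, 0],
    [0, 0, -0.1, -0.22, 0],
  ],
)

```text
time_s: 23.98
tool_pos: [0.6951, -0.1362, 0.374]
tool_rot: [11.8, 89.9, 86.1]
force: [0.4, 0.4, 0.7]
grip_width: 0.0435
```

```bash
python3 - <<'E'
from h import *
i2,d2,P2=cloud('top');i3,_,P3=cloud('scene')
u=np.array([.2706,.9627]);v=np.array([.9627,-.2706])
for n,I,Q in(('top',i2,P2),('scene',i3,P3)):
    g=Q[...,:2]-[.6,.117];U=g@u;V=g@v
    k=(I.min(2)>120)&(U<-.055)&(U>-.18)&(abs(V)<.055)&(Q[...,2]>.004)&(Q[...,2]<.05)
    print(n,[(round(a,3),k2.sum(),round(np.median(Q[k2][:,2])*1e3,1)) for a in np.arange(-.135,-.055,.01) if (k2:=k&(abs(U-a)<.005)).sum()>2], 'V',np.percentile(V[k],[2,98]))
    k=(I.max(2)<65)&(abs(V)<.1)&(U<-.03)&(U>-.2)&(Q[...,2]<.02)&(Q[...,2]>-.01)
    print('tray',cv2.minAreaRect(Q[k][:,:2].astype(np.float32)))
b=cv2.resize(i2[140:215,200:300],(400,300),interpolation=cv2.INTER_CUBIC);c=cv2.resize(i2,(400,300));e=cv2.resize(i3,(400,300))
save('end.png',np.vstack([np.hstack([b,c]),np.hstack([e,cv2.resize(i3[215:285,215:310],(400,300),interpolation=cv2.INTER_CUBIC)])]),1)
delta([.6,0,.3],0)
E
```

```text
top [(np.float64(-0.135), np.int64(36), np.float64(13.3)), (np.float64(-0.125), np.int64(59), np.float64(13.6)), (np.float64(-0.115), np.int64(58), np.float64(13.6)), (np.float64(-0.105), np.int64(59), np.float64(13.1)), (np.float64(-0.095), np.int64(60), np.float64(13.3)), (np.float64(-0.085), np.int64(61), np.float64(13.9)), (np.float64(-0.075), np.int64(56), np.float64(13.6)), (np.float64(-0.065), np.int64(19), np.float64(12.1))] V [-0.03747895  0.03294433]
tray ((0.5678349733352661, 0.010913707315921783), (0.1481115072965622, 0.13195008039474487), 74.74871826171875)
scene [(np.float64(-0.135), np.int64(35), np.float64(12.1)), (np.float64(-0.125), np.int64(66), np.float64(16.1)), (np.float64(-0.115), np.int64(67), np.float64(15.4)), (np.float64(-0.105), np.int64(71), np.float64(16.0)), (np.float64(-0.095), np.int64(66), np.float64(15.8)), (np.float64(-0.085), np.int64(69), np.float64(15.6)), (np.float64(-0.075), np.int64(69), np.float64(15.7)), (np.float64(-0.065), np.int64(41), np.float64(14.8)), (np.float64(-0.055), np.int64(3), np.float64(29.8))] V [-0.04538113  0.03683369]
tray ((0.5692210793495178, 0.008705943822860718), (0.15098488330841064, 0.1417619287967682), 75.96334838867188)
t 24.07 pos [ 0.6952 -0.136   0.374 ] jaw 74.3 q7 67.0 F [0.5 0.3 0.2] w 0.0435 | shift [0.0741 0.1284 0.1051] turn 74.3 n 7
```

View pics/end.png

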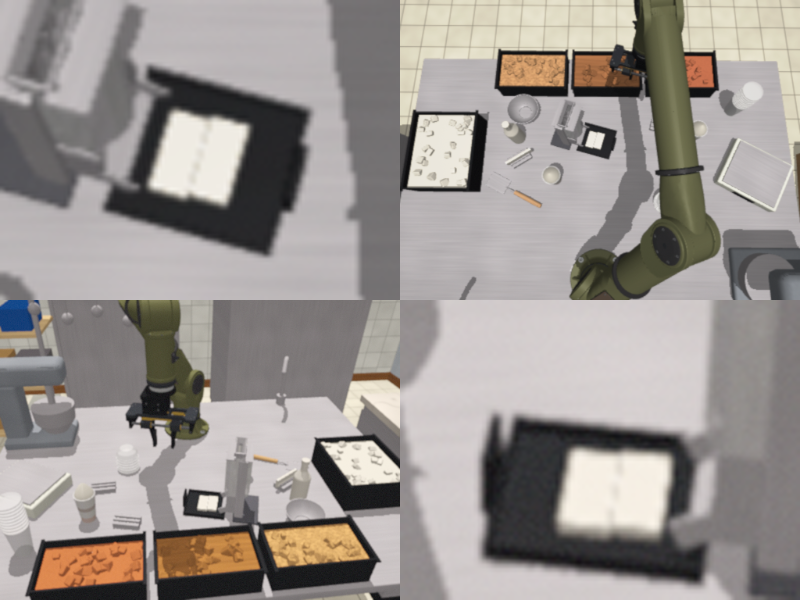

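The final picture shows both tags flat side by side in the tray (crop px (200,155)), smooth sides up, with the tray in place and the bystanders and long tag undisturbed. I'm handing the job in.

```bash
python3 -c "
from cell import env;print(env.sign_off())"
```

```text
the job is handed in; nothing more can be done
None
```

I dragged the tray by its tab straight in under the slide's lip. I then dropped tag A and tag B, one after the other, through the chute with their hollow faces toward the slide. The job was handed in at about 24 s of the 72 s allowed.

**Last checks:**
- **Tray:** the top camera puts it within about 2 mm of the landing point and square to the chute to within about 1°. The scene camera read its yaw about 1.2° higher, which I put down to its coarser view.
- **Tags:** both lie flat in the tray, smooth side up and so hollow side down, side by side and clear of the lip. Their tops stand at about 13.5 mm, as expected for a 10 mm tag on the 4 mm floor.
- **Surroundings:** the long tag, cups, bottle, lids, bowl and spatula look undisturbed in the final pictures. I checked them by eye only; the arm hid part of the lids and one cup from the top camera.
- **Contact:** the forces read after each move stayed under about 2 N, and the arm was clear of everything at hand-in.

No check failed.

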